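# Swing a panel carrier home in its test fixture and switch the test on

### The job

The long circuit-panel carrier hangs on the test fixture's pivot pin with its free end swung out. Push it near the free end, gently, to turn it about the pin past the sprung catch until it lies against the end stop and the catch has snapped back behind it; then throw the fixture's toggle lever right over to start the test. Leave the other things on the bench where they are.

Things in the scene. Friction and masses are not known exactly. Their poses are not given: they have to be found in the camera images.
- fixture: Aluminium test fixture: bed plate 12 mm thick, screwed down. Origin: bench height, on the axis of the pivot pin; z up. Plate spans x -175 to 70, y -325 to 50 mm of this frame, top at z 12 mm. The steel pin (10 mm thick) stands 21 mm above the plate at the origin. The end stop with its sprung catch is at the -y end, the toggle lever in the -x +y corner.
- stop_zero (a point): Fixed mark, 23 mm above the bench, at fixture x 22, y -255 mm. The rigid end stop's round brass bumper (16 mm, 34 mm above the bench) has its front, facing -x, here plus a setting along x that differs from job to job (-10 to +20 mm) and is not measured: feel for it. An arm of the stop beyond the carrier's end (y below -300 mm, fixture x -57 to 45 mm plus setting) carries the catch.
- carrier: Black panel carrier: bar 44 (x) x 292 (y) x 12 mm, 0.2 to 0.4 kg, flat and loose on the bed plate. Origin: underside, centre of the 11.5 mm hole over the pin; it runs from y +22 to -270 mm (free end). Starts 0.36 to 0.48 rad clockwise (from above) of the fixture's axes; turn it counter-clockwise, free end to the fixture's +x. Home: parallel within 0.09 rad. Over 15 N of push harms it.
- carrier_push (a point): A good place to push, along the carrier's +x (point axes are the carrier's): on its long edge facing the fixture's -x side, half-way up (18 mm above the bench), 225 mm from the pivot hole, 45 mm from the free end. The carrier alone slides with 1 to 2 N.
- catch (a joint): Sprung catch, in m: 0 out (at rest), up to 0.016 pressed back along fixture -y. Nose 15 to 27 mm above the bench, overlaps the carrier's end by 5 mm; 26 mm ramp on its -x side, square face to +x, 47 mm from the bumper's front. The end climbs the ramp (2 to 8 N), slides its width past (1 to 4 N); the catch snaps out behind it 2 to 4 mm before the stop. Well over 8 N means the stop is reached.
- lever (a joint): Toggle lever, in rad: starts at 0 to 0.15, leaning to the fixture's -x; 1.0 is fully over, leaning to +x. Stays where left; about 1 N at the knob moves it. Its axis runs along fixture y through x -110, y 20, z 34 mm of the fixture, on a housing 70 x 50 mm, top 37 mm above the bench.
- lever_tip (a point): Centre of the steel ball knob (26 mm across) at the lever's end, 80 mm from the lever's axis, on a 10 mm thick stem; about 104 mm above the bench at either end of its swing, 114 mm half-way.
- sleeve: Bystander: spare steel sleeve, 22 mm across, 24 mm high, standing on the bed plate between lever and carrier, out of the carrier's path. Leave it.
- tape: Bystander: roll of tape lying flat, 110 mm across, 20 mm high.
- probe_a: Bystander: test probe, about 137 mm long, 12 mm high.
- probe_b: Bystander: second test probe, same size.
- flux: Bystander: small closed bottle, 44 mm across, 90 mm high, beyond the fixture.
- meter: Bystander: hand multimeter lying flat, 150 x 80 x 35 mm.
- tweezers: Bystander: steel tweezers lying flat, 110 mm long.

How it is judged:
On the way, in this order (a step that is already met when the one before it is completed fails the run):
1. the carrier lies home on the pin against the end stop and the catch has snapped out behind it (angle between the y axis of carrier and the y axis of fixture, either way round below 0.1 rad and value of joint catch below 0.0025 m and horizontal distance between carrier and fixture below 0.004 m and angle between carrier's own z axis and vertical below 0.05 rad), for 0.3 s.
2. the lever is thrown over (value of joint lever above 0.85 rad), for 0.2 s.
At the end, for the whole second after the job is handed in: The carrier lies flat on the pin, at rest, within 0.1 rad of the fixture's direction, the catch is out (under 2.5 mm) behind it and the lever is over (above 0.85 rad) (all of step 1 and value of joint lever above 0.85 rad and linear speed of carrier below 0.01 m/s); the robot touches nothing.
It fails at once if the carrier is pushed with more than 15 N (contact force between any of the fingers, the arm and carrier above 15 N).
It fails at once if a bystander is moved by more than 30 mm (distance of any of sleeve, tape, probe_a, probe_b, flux, meter, tweezers from where it was at the start of the episode above 0.03 m).
It also fails if it takes over 58 s, if anything falls off the work surface, if the arm or the gripper's body presses on something with over 40 N, if the wrist force passes 120 N, or if a joint passes its speed limit or range.

### The arm

A 6-joint arm with a two-finger parallel gripper is mounted at the origin on the work surface. World frame = base frame: x ahead of the robot, y to its left, z up, the work surface at z = 0. Lengths are in m, angles in rad, forces in N, time in s.
With the tool pointing down it reaches from about 0.3 to 0.875 m from the base axis. Payload 6.4 kg.
Tool frame: the origin (TCP) lies on the mounting face of the last link; the fingertips stand 173 mm ahead of it and the grasp point (between the pads) lies 155 mm ahead of it (ctrl.tip_reach is the distance from the TCP to the fingertips, in m); z points along the fingers, y is the line along which they close (so a half turn about z gives the same grasp; the last joint's range is limited). The gripper opens to 85 mm and grips with 20 to 120 N. Pads are 22 mm wide; open, the fingers measure 114 mm over their backs; the gripper's body (76 mm by 85 mm) begins 54 mm behind the grasp point. The pads swing forward as they close: fully open they stand 13 mm farther back than shut.
Start: joints at [-1.413, 0.181, 1.607, -0, 1.354, -0.206], TCP at [0.205, -0.537, 0.405] pointing down, gripper open.
Joint ranges: [-2.99, 2.99], [-0.89, 2.07], [0.3, 2.58], [-1.14, 4.28], [0, 2.63], [-3.12, 3.12]. Speed limits (rad/s): [2.57, 2.57, 3.01, 3.14, 3.14, 3.14].

### API

Orientations are given as a unit quaternion [w, x, y, z].
In Python, from bench import ctrl gives the robot as it stands.
- The arm moves only by the shell command python3 -m pendant 'ROWS'. ROWS is JSON, a list that holds one entry, the list of rows, each a list of 7 numbers: the opening, from 0 (shut) to 1 (fully open), then the shift along the tool's x, y, z in mm, then the turn, a rotation vector about the tool's x, y, z in rad. A call has 1 to 5 rows; each row is the pose to reach, as a shift and turn from the pose commanded when the call began, along the tool's axes at that moment; what a row does not reach only later rows make up. A row lasts 1/12 s, in which the tool goes at most 41.7 mm and 7.16 degrees, less where a joint would pass 70% of its speed; a pose out of reach is approached as far as the arm can. A call with a gripper value outside its range is refused whole. The fingers move at their own pace and stop on an object; the grip force is fixed at half the most. Time passes only in rows, so rows that repeat a pose let the fingers close. It gives the time, the measured TCP pose, the force, the opening and the grip force at its end, in the units of the state.
- ctrl.get_obs(): the state, without advancing time (a new reading comes with each control period).
- ctrl.camera(name): name is "scene" or "top"; returns the picture (480x640x3 uint8, red, green, blue); there is no depth.
- ctrl.camera_params(name): a dict with "mtx" (3x3 intrinsics, pixels), "world_from_camera" (4x4, takes a point from camera to world coordinates). Camera axes: x right, y down, z forward; pixel columns grow to the right and rows downward; lengths in m; the calibration is good to about 2 mm. A picture is of the moment at which its call begins. camera_params takes no time and is no camera call.
- ctrl.hand_in(): hands the job in; it is judged then, once.
Trained networks look in the newest picture that a camera, given by its name, has taken for a name from the list of things; names that differ only in an ending like _2 or _b are one class to them, and where a whole thing is asked for, a point or a joint stands for the part that bears it (a point fixed in the world has none). Each returns a list of dicts, best first, with "confidence" (0 to 1); they miss things now and then, are a little off and sometimes report something else, mostly with a low value. They report only what shows in the picture. A call takes as long as a camera call.
- ctrl.boxes_of(camera, name): "point" ([column, row] as shares, 0 to 1, of the picture: columns of its width, rows of its height, amid what is visible of it).
The state is a dict: "time_s": time; "q": joint angles; "dq": joint speeds; "joint_efforts": joint torques, N m; "eef_pos": TCP position; "eef_rot": TCP orientation; "wrist_force": force on the tool from outside, world axes, zero at the start; "torque": the same for the moment, N m; "opening": opening from 0.0 (shut) to 1.0 (fully open); "grasp_force": force on a finger pad.
Only numpy, scipy, OpenCV 4.12 (cv2) and the standard library are available. Lean on these libraries where they do the work, as an engineer would, in place of code of your own. Each camera call takes 0.05 s, during which the arm holds its last target. There are 200 camera calls.

## Working session

There is one attempt and no reset: what is moved stays moved. The work goes in short steps, Python scripts to look and compute and a shell command to move; the robot and the scene stay as the last step left them, time stands still between calls to the robot, and variables do not carry over. Pictures are saved under pics/ and viewed, at most 10 in all, crops included, and the job is handed in when it is done.

```bash
mkdir -p pics; ls; cat > h.py <<'E'
import numpy as np, cv2
from bench import ctrl
def px2w(cam,u,v,z):
    p=ctrl.camera_params(cam);K=np.array(p["mtx"]);T=np.array(p["world_from_camera"])
    d=T[:3,:3]@np.linalg.solve(K,[u,v,1]);o=T[:3,3];return o+d*(z-o[2])/d[2]
def w2px(cam,P):
    p=ctrl.camera_params(cam);K=np.array(p["mtx"]);T=np.linalg.inv(np.array(p["world_from_camera"]))
    q=K@(T[:3,:3]@np.array(P)+T[:3,3]);return q[:2]/q[2]
E
python3 - <<'E'
from h import *
for c in("top","scene"):
    im=ctrl.camera(c);cv2.imwrite(f"pics/{c}0.png",im[:,:,::-1])
    p=ctrl.camera_params(c);print(c,np.round(p["world_from_camera"],3).tolist(),np.round(p["mtx"],1).tolist())
    for n in("fixture","carrier","carrier_push","lever_tip","stop_zero","sleeve","flux"):
        for r in ctrl.boxes_of(c,n)[:1]: print(n,round(r["confidence"],2),np.round(np.array(r["point"])*[640,480],1))
o=ctrl.get_obs();print({k:np.round(v,3).tolist() for k,v in o.items()})
E
```

```text
pics
top [[-0.029, -0.993, 0.113, 0.46], [-1.0, 0.028, -0.014, -0.027], [0.011, -0.113, -0.993, 1.196], [0.0, 0.0, 0.0, 1.0]] [[505.1, 0.0, 328.8], [0.0, 505.1, 240.7], [0.0, 0.0, 1.0]]
fixture 0.65 [304.3 246.4]
carrier 0.73 [295.2 236.8]
carrier_push 0.71 [292.9 234.3]
lever_tip 0.59 [242.1 287.5]
sleeve 0.42 [279.4 262. ]
flux 0.82 [252.6 158.5]
scene [[0.583, 0.533, -0.613, 1.51], [0.812, -0.366, 0.454, -0.685], [0.018, -0.763, -0.646, 1.035], [0.0, 0.0, 0.0, 1.0]] [[544.4, 0.0, 321.4], [0.0, 544.4, 240.9], [0.0, 0.0, 1.0]]
fixture 0.56 [328.1 266.9]
carrier 0.56 [331.8 252. ]
carrier_push 0.74 [336.1 249.8]
lever_tip 0.62 [343.8 194.4]
stop_zero 0.66 [325.1 266. ]
sleeve 0.47 [331.9 235.1]
flux 0.6 [410.5 270.8]
{'time_s': 0.8, 'q': [-1.413, 0.181, 1.607, 0.0, 1.354, -0.206], 'dq': [-0.001, 0.001, 0.002, -0.001, -0.001, 0.001], 'joint_efforts': [-0.0, -44.48, -35.166, -0.0, 0.001, -0.0], 'eef_pos': [0.205, -0.537, 0.405], 'eef_rot': [0.0, 0.984, 0.181, 0.0], 'wrist_force': [0.04, -0.344, 0.701], 'torque': [-0.008, 0.009, -0.017], 'grasp_force': 0.0, 'opening': 0.999}
```

View pics/top0.png

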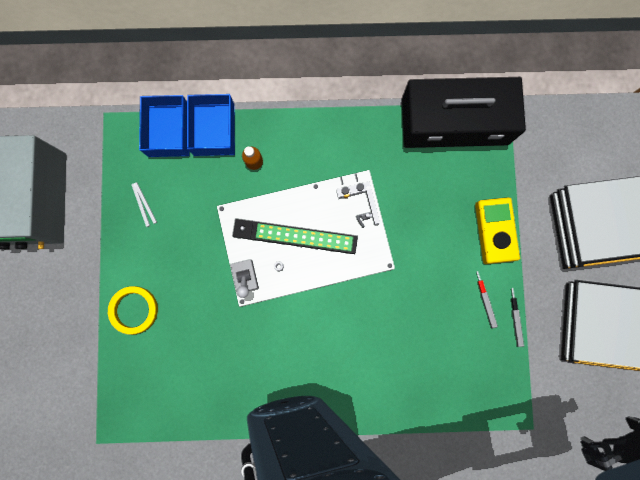

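View pics/scene0.png

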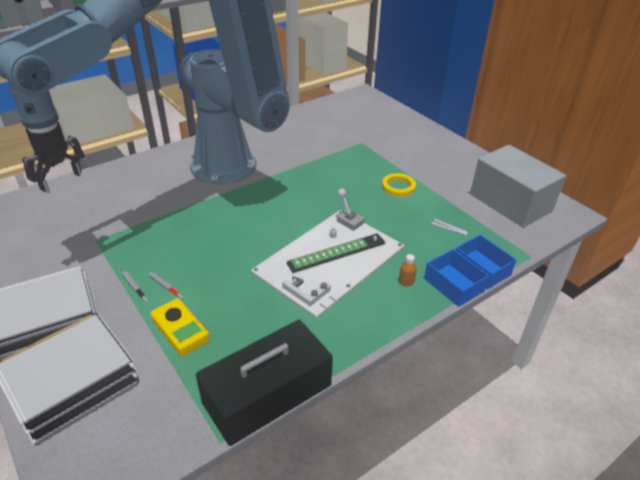

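The top view shows the plate with corners at about (219,208), (370,171), (394,268) and (240,305). The pin is near (242,228), the carrier's free end near (356,243), the bumper and stop near (345,190), the catch near (365,220), the lever knob near (242,290) and the sleeve at (279,267).

```bash
python3 - <<'E'
from h import *
im=cv2.imread("pics/top0.png")
cv2.imwrite("pics/crop1.png",cv2.resize(im[160:315,205:405],None,fx=4,fy=3.87,interpolation=cv2.INTER_CUBIC)[:600])
F=np.array([[70,50],[70,-325],[-175,-325],[-175,50]])/1000
W=np.array([px2w("top",*p,.012)[:2] for p in[(219,207),(370.5,170.5),(394.5,268.5),(239.5,305.5)]])
print(W.round(3),[np.linalg.norm(W[i]-W[(i+1)%4]).round(3) for i in range(4)])
Fc=F-F.mean(0);Wc=W-W.mean(0)
a=np.arctan2((Fc[:,0]*Wc[:,1]-Fc[:,1]*Wc[:,0]).sum(),(Fc*Wc).sum())
R=np.array([[np.cos(a),-np.sin(a)],[np.sin(a),np.cos(a)]]);t=W.mean(0)-R@F.mean(0)
print("yaw",a,"pin",t,"res",(W-(F@R.T+t)).round(4).tolist())
def f2w(x,y,z):return [*(R@[x,y]+t),z]
for n,P in dict(pin=(0,0,.033),stop0=(.022,-.255,.034),levax=(-.11,.02,.037)).items():print(n,f2w(*P),w2px("top",f2w(*P)))
# carrier: free end corners guess
for ang in(.36,.40,.44,.48):
  c,s=np.cos(ang),np.sin(ang)
  # clockwise rotation by ang
  for p in((-.022,-.27),(.022,-.27)):
    x,y=c*p[0]+s*p[1],-s*p[0]+c*p[1]; print(ang,p,w2px("top",f2w(x,y,.024)).round(1))
E
```

```text
[[ 0.683  0.214]
 [ 0.762 -0.149]
 [ 0.525 -0.196]
 [ 0.449  0.168]] [np.float64(0.372), np.float64(0.241), np.float64(0.372), np.float64(0.238)]
yaw 0.20580059763000863 pin [0.62803034 0.15449888] res [[-0.0036, -0.0036], [-0.0012, 0.0004], [0.0019, 0.0031], [0.0029, 0.0]]
pin [np.float64(0.6280303396471408), np.float64(0.15449888389078545), 0.033] [243.01873814 227.91358942]
stop0 [np.float64(0.7016755757095139), np.float64(-0.09062430800528415), 0.034] [347.50362726 193.85153509]
levax [np.float64(0.5162645745852482), np.float64(0.15159823566498934), 0.037] [244.49531699 276.01394927]
0.36 (-0.022, -0.27) [357.1 252.2]
0.36 (0.022, -0.27) [359.3 233.6]
0.4 (-0.022, -0.27) [356.1 256.7]
0.4 (0.022, -0.27) [359.1 238.2]
0.44 (-0.022, -0.27) [354.9 261.2]
0.44 (0.022, -0.27) [358.6 242.8]
0.48 (-0.022, -0.27) [353.5 265.6]
0.48 (0.022, -0.27) [358.  247.4]
```

View pics/crop1.png

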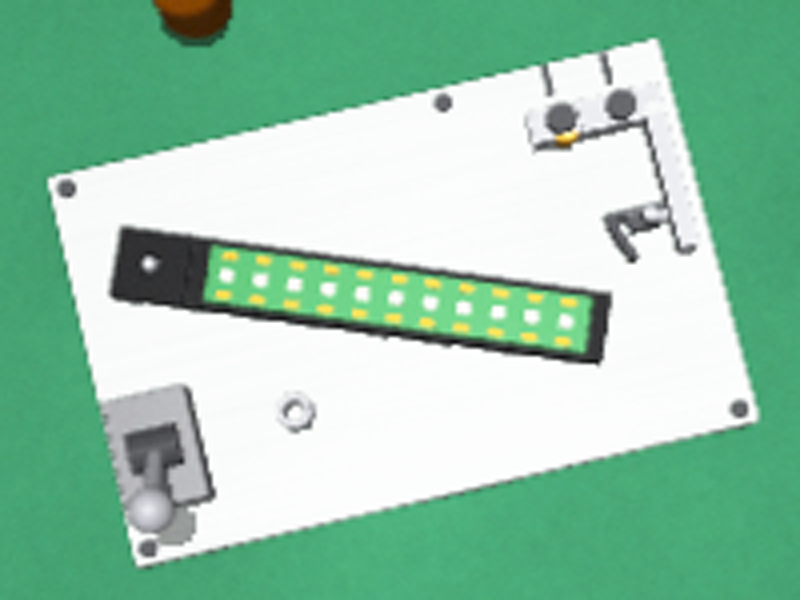

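The pin at (242.5,228) and the stop match the fitted fixture pose: yaw 0.206 and pin at (0.628, 0.154). The carrier's end corners at (357,235) and (355,253.5) give about 0.37 rad clockwise.

```bash
cat >> h.py <<'E'
from scipy.spatial.transform import Rotation as Ro
YAW=0.2058;PIN=np.array([.628,.1545])
def rot(a):return np.array([[np.cos(a),-np.sin(a)],[np.sin(a),np.cos(a)]])
def f2w(x,y):return PIN+rot(YAW)@[x,y]
def w2f(p):return rot(YAW).T@(np.array(p)[:2]-PIN)
def pose():
    o=ctrl.get_obs();return np.array(o["eef_pos"]),Ro.from_quat(np.roll(o["eef_rot"],-1)),o
def goal(p,yaw):
    """shift (mm) and turn (rad) in tool axes to TCP p with tool x at yaw, pointing down"""
    e,R,o=pose();T=Ro.from_euler("z",yaw)*Ro.from_euler("x",np.pi)
    return (R.inv().apply(np.array(p)-e)*1000).round(1),(R.inv()*T).as_rotvec().round(4)
def pushpose(th,gap=0,ztip=.016,half=.011):
    """tool behind carrier_push for carrier at th (rel. fixture, ccw)"""
    a=YAW+th;xy=PIN+rot(a)@[-.022-half-gap,-.225];return [*xy,ztip+ctrl.tip_reach],a
E
python3 - <<'E'
from h import *
print(ctrl.tip_reach, w2f(px2w("top",279.3,266.5,.036)),w2f(px2w("top",242.5,291,.104)))
p,a=pushpose(-.37,.03);print(p,a,goal(p,a)); p[2]=.405;print(goal(p,a))
E
```

```text
0.1734 [-0.10711261 -0.06214932] [-0.14566791  0.02158472]
[np.float64(0.5290681778211063), np.float64(-0.05717544628596807), 0.1894] -0.16419999999999998 (array([ 474.1, -333.3,  215.3]), array([ 1.00e-04, -0.00e+00,  5.28e-01]))
(array([ 4.741e+02, -3.333e+02, -3.000e-01]), array([ 1.00e-04, -0.00e+00,  5.28e-01]))
```

```bash
python3 -m pendant '[[[0,33,-23,0,0,0,0.1],[0,66,-46,0,0,0,0.2],[0,99,-69,0,0,0,0.3],[0,132,-92,0,0,0,0.4],[0,165,-115,0,0,0,0.528]]]'; python3 -c "
from h import *
p,a=pushpose(-.37,.03);p[2]=.35;print(goal(p,a))"
```

```text
time_s: 1.22
eef_pos: [0.3171, -0.3717, 0.4047]
eef_rot: [0.0, 0.997, -0.079, 0.0]
wrist_force: [1.2, -0.2, 0.5]
opening: 0.302
grasp_force: 0.0
(array([ 159.8, -343.9,   54.8]), array([-0.    , -0.0003,  0.0062]))
```

```bash
python3 -m pendant '[[[0,16,-34,5,0,0,0],[0,32,-69,11,0,0,0],[0,48,-103,16,0,0,0],[0,64,-138,22,0,0,0],[0,80,-172,27,0,0,0]]]'; python3 -m pendant '[[[0,16,-34,5,0,0,0],[0,32,-69,11,0,0,0],[0,48,-103,16,0,0,0],[0,64,-138,22,0,0,0],[0,80,-172,27,0,0,0]]]';python3 -c "
from h import *
p,a=pushpose(-.37,.03);print(goal(p,a))"
```

```text
time_s: 1.63
eef_pos: [0.4223, -0.2138, 0.3777]
eef_rot: [0.0, 0.997, -0.076, 0.0]
wrist_force: [0.9, -0.1, -0.5]
opening: -0.001
grasp_force: 0.0
time_s: 2.05
eef_pos: [0.5276, -0.0559, 0.3506]
eef_rot: [0.0, 0.997, -0.076, 0.0]
wrist_force: [0.5, -1.0, -0.1]
opening: -0.003
grasp_force: 0.0
(array([  1.5,   1. , 161.2]), array([ 0.0001, -0.0004,  0.0117]))
```

```bash
python3 -m pendant '[[[0,0,0,40,0,0,0.012],[0,0,1,80,0,0,0.012],[0,0,1,115,0,0,0.012],[0,0,1,115,0,0,0.012]]]';python3 - <<'E'
from h import *
p,a=pushpose(-.37,.03);print(goal(p,a))
im=ctrl.camera("scene");cv2.imwrite("pics/s1.png",cv2.resize(im[150:350,220:470,::-1],None,fx=3,fy=3,interpolation=cv2.INTER_CUBIC))
E
```

```text
time_s: 2.38
eef_pos: [0.5234, -0.0573, 0.2287]
eef_rot: [-0.002, 0.997, -0.082, -0.006]
wrist_force: [-2.2, 0.3, -1.0]
opening: -0.003
grasp_force: 0.0
(array([ 6.1, -1. , 39.2]), array([-0.0022,  0.0131,  0.0002]))
```

View pics/s1.png

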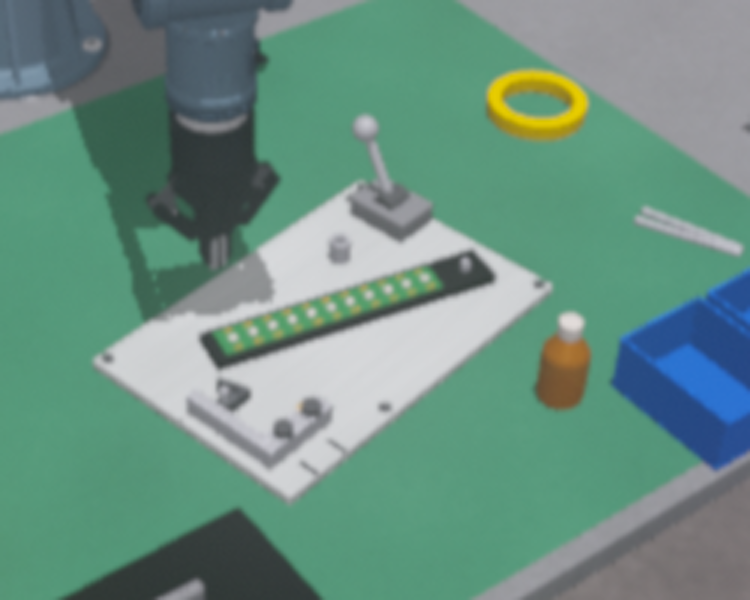

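The shut fingers at (218,255) stand behind the carrier's near edge, level with its free end, and clear of the sleeve and lever.

```bash
python3 -m pendant '[[[0,0,0,14,0,0,0],[0,0,0,28,0,0,0],[0,0,0,40,0,0,0],[0,0,0,40,0,0,0],[0,0,0,40,0,0,0]]]';python3 - <<'E'
from h import *
p,a=pushpose(-.37,.03);print(goal(p,a),ctrl.get_obs()["wrist_force"])
for th in(-.37,-.34,-.3,-.25,-.2,-.15,-.1,-.05,0):print(th,goal(*pushpose(th)))
E
```

```text
time_s: 2.85
eef_pos: [0.5272, -0.0591, 0.1968]
eef_rot: [0.0, 0.997, -0.082, 0.0]
wrist_force: [0.4, -0.6, 0.3]
opening: -0.0
grasp_force: 0.0
(array([ 1.5, -2.2,  7.4]), array([ 0.0002, -0.0009, -0.0007])) [ 0.35823294 -0.61878131  0.31946329]
-0.37 (array([31.5, -2.3,  7.5]), array([ 0.0002, -0.0009, -0.0007]))
-0.34 (array([38.3, -1.4,  7.5]), array([ 0.0002, -0.0009, -0.0307]))
-0.3 (array([47.3, -0.5,  7.5]), array([ 0.0002, -0.0009, -0.0707]))
-0.25 (array([58.7,  0.1,  7.5]), array([ 0.0002, -0.0009, -0.1207]))
-0.2 (array([70.1,  0.1,  7.5]), array([ 0.0002, -0.0009, -0.1707]))
-0.15 (array([81.4, -0.5,  7.5]), array([ 0.0003, -0.0009, -0.2207]))
-0.1 (array([92.7, -1.6,  7.5]), array([ 0.0003, -0.0009, -0.2707]))
-0.05 (array([104. ,  -3.3,   7.5]), array([ 3.000e-04, -9.000e-04, -3.207e-01]))
0 (array([115.1,  -5.6,   7.6]), array([ 3.000e-04, -9.000e-04, -3.707e-01]))
```

```bash
python3 -m pendant '[[[0,2,-1,5,0,0,0],[0,8,-2,7.5,0,0,0],[0,14,-2,7.5,0,0,0],[0,19,-2,7.5,0,0,0],[0,22,-2,7.5,0,0,0]]]'; python3 -m pendant '[[[0,3,0,0,0,0,0],[0,6,0,0,0,0,0],[0,9,0,0,0,0,0],[0,12,0,0,0,0,-0.01],[0,15,1,0,0,0,-0.02]]]';python3 - <<'E'
from h import *
o=ctrl.get_obs()
for th in(-.37,-.34,-.3,-.25,-.2,-.15,-.1,-.05,0):print(th,goal(*pushpose(th)))
E
```

```text
time_s: 3.27
eef_pos: [0.55, -0.0607, 0.1887]
eef_rot: [0.0, 0.997, -0.082, 0.001]
wrist_force: [-1.1, -0.3, -0.2]
opening: -0.003
grasp_force: 0.0
time_s: 3.68
eef_pos: [0.5635, -0.0637, 0.1881]
eef_rot: [-0.0, 0.997, -0.072, -0.0]
wrist_force: [-1.5, 0.9, -0.5]
opening: -0.001
grasp_force: 0.6
-0.37 (array([-5. , -1. , -1.3]), array([-0.0003,  0.0009,  0.0207]))
-0.34 (array([ 1.8,  0.1, -1.3]), array([-0.0003,  0.0009, -0.0093]))
-0.3 (array([10.8,  1.1, -1.3]), array([-0.0003,  0.0009, -0.0493]))
-0.25 (array([22.1,  1.9, -1.4]), array([-0.0003,  0.0009, -0.0993]))
-0.2 (array([33.5,  2.2, -1.4]), array([-0.0003,  0.0009, -0.1493]))
-0.15 (array([44.9,  1.9, -1.4]), array([-0.0004,  0.0009, -0.1993]))
-0.1 (array([56.2,  1. , -1.4]), array([-0.0004,  0.0009, -0.2493]))
-0.05 (array([67.5, -0.5, -1.4]), array([-0.0004,  0.0009, -0.2993]))
0 (array([78.7, -2.5, -1.4]), array([-0.0004,  0.0009, -0.3493]))
```

```bash
python3 -m pendant '[[[0,3,0,-1,0,0,-0.01],[0,6,1,-1,0,0,-0.025],[0,9,1,-1,0,0,-0.04],[0,12,1,-1,0,0,-0.055],[0,15,1,-1,0,0,-0.07]]]'; python3 - <<'E'
from h import *
for th in(-.25,-.2,-.15,-.1,-.05,0):print(th,goal(*pushpose(th)))
im=ctrl.camera("top");cv2.imwrite("pics/t2.png",cv2.resize(im[160:315,205:405,::-1],None,fx=4,fy=3.87,interpolation=cv2.INTER_CUBIC)[:600])
E
```

```text
time_s: 4.1
eef_pos: [0.5784, -0.0672, 0.1892]
eef_rot: [0.0, 0.999, -0.037, -0.0]
wrist_force: [-1.0, -0.4, 0.7]
opening: 0.003
grasp_force: 0.5
-0.25 (array([ 6.8,  1.1, -0.2]), array([ 0.0001,  0.0001, -0.029 ]))
-0.2 (array([18.1,  2.2, -0.2]), array([ 0.0001,  0.0001, -0.079 ]))
-0.15 (array([29.5,  2.6, -0.2]), array([ 1.00e-04,  1.00e-04, -1.29e-01]))
-0.1 (array([40.9,  2.5, -0.2]), array([ 1.00e-04,  1.00e-04, -1.79e-01]))
-0.05 (array([52.2,  1.9, -0.2]), array([ 1.00e-04,  1.00e-04, -2.29e-01]))
0 (array([63.5,  0.6, -0.2]), array([ 1.00e-04,  1.00e-04, -2.79e-01]))
```

View pics/t2.png

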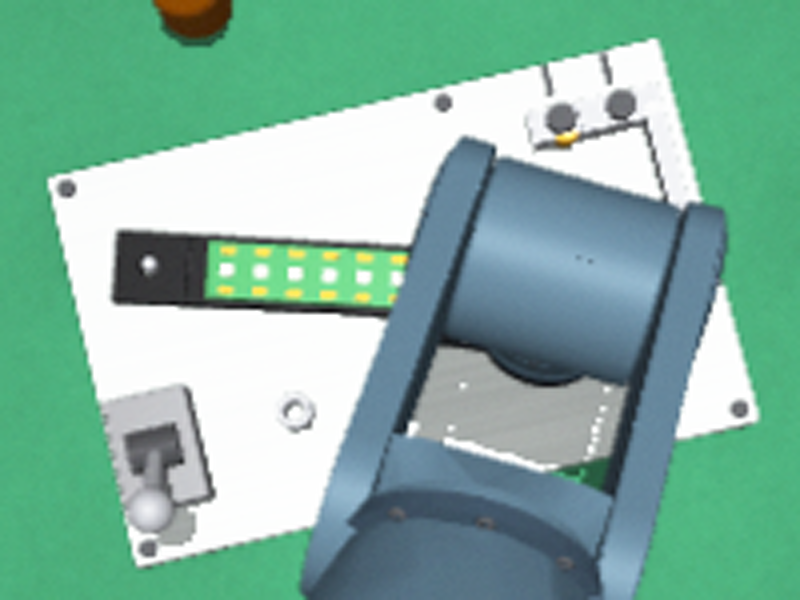

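The carrier has turned with the finger: its edges run level from (115,232), about 0.28 rad from home. I'll continue pushing along the arc.

```bash
python3 -m pendant '[[[0,3,0,0,0,0,-0.013],[0,6,1,0,0,0,-0.027],[0,9,1,0,0,0,-0.04],[0,12,1.5,0,0,0,-0.053],[0,15,2,0,0,0,-0.066]]]'; python3 - <<'E'
from h import *
for th in(-.2,-.15,-.1,-.05,0):print(th,goal(*pushpose(th)))
E
```

```text
time_s: 4.57
eef_pos: [0.593, -0.0701, 0.1891]
eef_rot: [-0.0, 1.0, -0.004, -0.001]
wrist_force: [-3.8, 0.2, 1.9]
opening: -0.003
grasp_force: 1.7
-0.2 (array([ 3.3,  0.6, -0.3]), array([-0.0004,  0.001 , -0.0132]))
-0.15 (array([14.6,  1.8, -0.3]), array([-0.0005,  0.001 , -0.0632]))
-0.1 (array([26. ,  2.5, -0.4]), array([-0.0005,  0.001 , -0.1132]))
-0.05 (array([37.3,  2.5, -0.4]), array([-0.0005,  0.001 , -0.1632]))
0 (array([48.7,  2.1, -0.4]), array([-0.0005,  0.001 , -0.2132]))
```

```bash
python3 -m pendant '[[[0,2,0,0,0,0,-0.009],[0,4,0,0,0,0,-0.018],[0,6,0.3,0,0,0,-0.027],[0,8,0.5,0,0,0,-0.035],[0,10,0.5,0,0,0,-0.044]]]'; python3 - <<'E'
from h import *
for th in(-.2,-.15,-.1,-.05,0):print(th,goal(*pushpose(th)))
E
```

```text
time_s: 4.98
eef_pos: [0.6032, -0.0708, 0.1892]
eef_rot: [0.0, 1.0, 0.018, 0.0]
wrist_force: [-1.5, -1.0, -0.6]
opening: 0.001
grasp_force: 0.6
-0.2 (array([-6.9, -0.4, -0.2]), array([ 0.0002, -0.0004,  0.0303]))
-0.15 (array([ 4.4,  1.3, -0.2]), array([ 0.0002, -0.0004, -0.0197]))
-0.1 (array([15.7,  2.4, -0.2]), array([ 0.0002, -0.0004, -0.0697]))
-0.05 (array([27. ,  3. , -0.2]), array([ 0.0002, -0.0004, -0.1197]))
0 (array([38.4,  3. , -0.2]), array([ 0.0002, -0.0004, -0.1697]))
```

```bash
python3 -m pendant '[[[0,2,0.4,0,0,0,-0.009],[0,4,0.8,0,0,0,-0.018],[0,6,1.2,0,0,0,-0.027],[0,8,1.6,0,0,0,-0.036],[0,10,2,0,0,0,-0.044]]]'; python3 - <<'E'
from h import *
for th in(-.1,-.05,0,.05):print(th,goal(*pushpose(th)))
E
```

```text
time_s: 5.4
eef_pos: [0.6131, -0.0723, 0.1892]
eef_rot: [-0.0, 0.999, 0.04, -0.0]
wrist_force: [-2.2, 1.2, -1.1]
opening: -0.002
grasp_force: 0.7
-0.1 (array([ 5.7,  0.9, -0.2]), array([-0.0003,  0.0001, -0.0256]))
-0.05 (array([17.1,  2. , -0.2]), array([-0.0003,  0.0001, -0.0756]))
0 (array([28.4,  2.5, -0.2]), array([-3.000e-04,  1.000e-04, -1.256e-01]))
0.05 (array([39.8,  2.4, -0.2]), array([-3.000e-04,  1.000e-04, -1.756e-01]))
```

```bash
python3 -m pendant '[[[0,1.5,0,0,0,0,-0.007],[0,3,0.2,0,0,0,-0.014],[0,4.5,0.4,0,0,0,-0.02],[0,6,0.6,0,0,0,-0.027]]]'; python3 - <<'E'
from h import *
for th in(-.1,-.05,0,.05):print(th,goal(*pushpose(th)))
E
```

```text
time_s: 5.73
eef_pos: [0.6192, -0.0726, 0.1892]
eef_rot: [0.0, 0.999, 0.053, 0.0]
wrist_force: [-0.5, -0.2, 0.6]
opening: -0.001
grasp_force: 0.6
-0.1 (array([-0.2,  0.2, -0.2]), array([ 0.0001, -0.    ,  0.0011]))
-0.05 (array([11. ,  1.5, -0.2]), array([ 0.0001, -0.    , -0.0489]))
0 (array([22.4,  2.3, -0.2]), array([ 0.0001, -0.    , -0.0989]))
0.05 (array([33.8,  2.6, -0.2]), array([ 1.000e-04, -0.000e+00, -1.489e-01]))
```

```bash
python3 - <<'E'
from h import *
im=ctrl.camera("scene");cv2.imwrite("pics/s2.png",cv2.resize(im[210:330,250:410,::-1],None,fx=5,fy=5,interpolation=cv2.INTER_CUBIC))
E
```

```text
(no output)
```

View pics/s2.png

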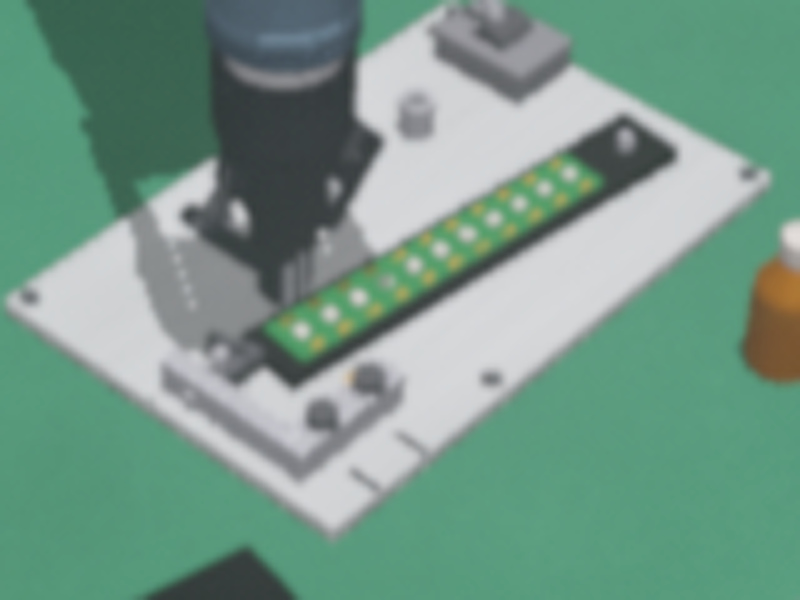

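The carrier's end is alongside the catch at (250,350), and the bumper near (355,378) is still ahead. I'll go on in 1.2 mm rows.

```bash
python3 -m pendant '[[[0,1.2,0,0,0,0,-0.005],[0,2.4,0.2,0,0,0,-0.01],[0,3.6,0.4,0,0,0,-0.016],[0,4.8,0.6,0,0,0,-0.021],[0,6,0.8,0,0,0,-0.027]]]'; python3 - <<'E'
from h import *
for th in(-.05,0,.05):print(th,goal(*pushpose(th)))
E
```

```text
time_s: 6.2
eef_pos: [0.6252, -0.0727, 0.1892]
eef_rot: [-0.0, 0.998, 0.067, -0.0]
wrist_force: [-1.6, -0.2, 0.4]
opening: 0.002
grasp_force: 1.0
-0.05 (array([ 5.1,  0.8, -0.2]), array([-0.    ,  0.0001, -0.022 ]))
0 (array([16.4,  2. , -0.2]), array([-0.    ,  0.0001, -0.072 ]))
0.05 (array([27.8,  2.5, -0.2]), array([-0.00e+00,  1.00e-04, -1.22e-01]))
```

```bash
python3 -m pendant '[[[0,1,0.1,0,0,0,-0.005],[0,2,0.2,0,0,0,-0.01],[0,3,0.4,0,0,0,-0.014],[0,4,0.6,0,0,0,-0.018],[0,5,0.8,0,0,0,-0.022]]]'; python3 - <<'E'
from h import *
for th in(-.05,0,.05):print(th,goal(*pushpose(th)))
E
```

```text
time_s: 6.62
eef_pos: [0.6302, -0.0728, 0.1892]
eef_rot: [-0.0, 0.997, 0.078, -0.0]
wrist_force: [-2.4, -0.9, 1.1]
opening: -0.001
grasp_force: 1.2
-0.05 (array([ 0.1,  0.1, -0.2]), array([-0.    ,  0.0001, -0.0001]))
0 (array([11.4,  1.5, -0.2]), array([-0.    ,  0.0001, -0.0501]))
0.05 (array([22.7,  2.3, -0.2]), array([-0.000e+00,  1.000e-04, -1.001e-01]))
```

```bash
python3 -m pendant '[[[0,0.6,0.1,0,0,0,-0.003],[0,1.2,0.2,0,0,0,-0.006],[0,1.8,0.3,0,0,0,-0.009],[0,2.4,0.4,0,0,0,-0.011],[0,3,0.5,0,0,0,-0.013]]]'
```

```text
time_s: 7.03
eef_pos: [0.6332, -0.0728, 0.1892]
eef_rot: [-0.0, 0.996, 0.084, 0.0]
wrist_force: [-1.9, -0.7, 2.5]
opening: 0.002
grasp_force: 1.3
```

```bash
python3 -m pendant '[[[0,0.5,0.1,0,0,0,-0.002],[0,1,0.2,0,0,0,-0.004],[0,1.5,0.2,0,0,0,-0.006],[0,2,0.3,0,0,0,-0.008],[0,2,0.3,0,0,0,-0.009]]]'
```

```text
time_s: 7.45
eef_pos: [0.6353, -0.0728, 0.1892]
eef_rot: [0.0, 0.996, 0.089, 0.0]
wrist_force: [-2.4, -0.6, 0.4]
opening: 0.003
grasp_force: 1.1
```

```bash
python3 -m pendant '[[[0,0.5,0.1,0,0,0,-0.002],[0,1,0.2,0,0,0,-0.004],[0,1.5,0.2,0,0,0,-0.006],[0,2,0.3,0,0,0,-0.008],[0,2,0.3,0,0,0,-0.009]]]'
```

```text
time_s: 7.87
eef_pos: [0.6373, -0.0727, 0.1892]
eef_rot: [0.0, 0.996, 0.093, 0.0]
wrist_force: [-0.9, -1.2, 1.6]
opening: 0.0
grasp_force: 1.0
```

```bash
python3 - <<'E'
from h import *
for th in(-.05,0,.05):print(th,goal(*pushpose(th)))
im=ctrl.camera("scene");cv2.imwrite("pics/s3.png",cv2.resize(im[255:315,270:350,::-1],None,fx=10,fy=10,interpolation=cv2.INTER_CUBIC))
E
```

```text
-0.05 (array([-6.9, -1.1, -0.2]), array([ 0.    , -0.0001,  0.0307]))
0 (array([ 4.3,  0.6, -0.2]), array([ 0.    , -0.0001, -0.0193]))
0.05 (array([15.6,  1.7, -0.2]), array([ 0.0001, -0.0001, -0.0693]))
```

View pics/s3.png

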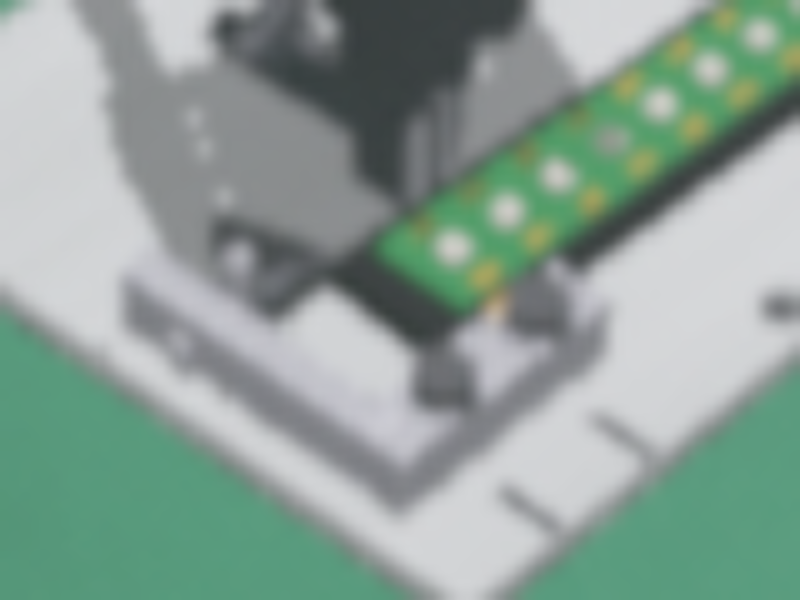

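The carrier's front edge is within millimetres of the brass bumper at (497,300). The catch at (300,275) is still at its back corner.

```bash
python3 -m pendant '[[[0,0.4,0.1,0,0,0,-0.002],[0,0.8,0.1,0,0,0,-0.004],[0,1.2,0.2,0,0,0,-0.006],[0,1.5,0.2,0,0,0,-0.007],[0,1.5,0.2,0,0,0,-0.007]]]'
```

```text
time_s: 8.33
eef_pos: [0.6389, -0.0727, 0.1892]
eef_rot: [0.0, 0.995, 0.097, 0.0]
wrist_force: [-1.1, -0.5, -0.4]
opening: -0.002
grasp_force: 0.4
```

```bash
python3 -m pendant '[[[0,0.4,0.1,0,0,0,-0.002],[0,0.8,0.1,0,0,0,-0.004],[0,1.2,0.2,0,0,0,-0.006],[0,1.5,0.2,0,0,0,-0.007],[0,1.5,0.2,0,0,0,-0.007]]]'
```

```text
time_s: 8.75
eef_pos: [0.6402, -0.0726, 0.1892]
eef_rot: [0.0, 0.995, 0.1, -0.0]
wrist_force: [-2.4, -1.1, 1.3]
opening: 0.001
grasp_force: 1.1
```

```bash
python3 -m pendant '[[[0,0.3,0,0,0,0,-0.001],[0,0.6,0.1,0,0,0,-0.002],[0,0.9,0.1,0,0,0,-0.003],[0,1.2,0.2,0,0,0,-0.005],[0,1.2,0.2,0,0,0,-0.005]]]'
```

```text
time_s: 9.17
eef_pos: [0.6408, -0.0727, 0.1891]
eef_rot: [-0.0, 0.995, 0.103, -0.001]
wrist_force: [-7.7, -2.2, 4.6]
opening: 0.002
grasp_force: 3.6
```

```bash
python3 -m pendant '[[[0,0.3,0,0,0,0,-0.001],[0,0.6,0.1,0,0,0,-0.002],[0,0.9,0.1,0,0,0,-0.003],[0,1.2,0.2,0,0,0,-0.005],[0,1.2,0.2,0,0,0,-0.005]]]'
```

```text
time_s: 9.58
eef_pos: [0.6413, -0.0727, 0.1891]
eef_rot: [-0.0, 0.994, 0.105, -0.003]
wrist_force: [-11.5, -3.2, 8.4]
opening: -0.0
grasp_force: 5.8
```

The stop is reached at about 12 N, so I'll back off and look.

```bash
python3 -m pendant '[[[0,-2,0,0,0,0,0],[0,-8,0,0,0,0,0],[0,-20,0,0,0,0,0],[0,-40,0,-10,0,0,0],[0,-60,0,-40,0,0,0]]]'; python3 - <<'E'
from h import *
im=ctrl.camera("scene");cv2.imwrite("pics/s4.png",cv2.resize(im[255:315,270:350,::-1],None,fx=10,fy=10,interpolation=cv2.INTER_CUBIC))
E
```

```text
time_s: 10.0
eef_pos: [0.5815, -0.0842, 0.2252]
eef_rot: [-0.002, 0.994, 0.105, -0.003]
wrist_force: [-0.6, -0.1, 0.1]
opening: -0.0
grasp_force: 0.0
```

View pics/s4.png

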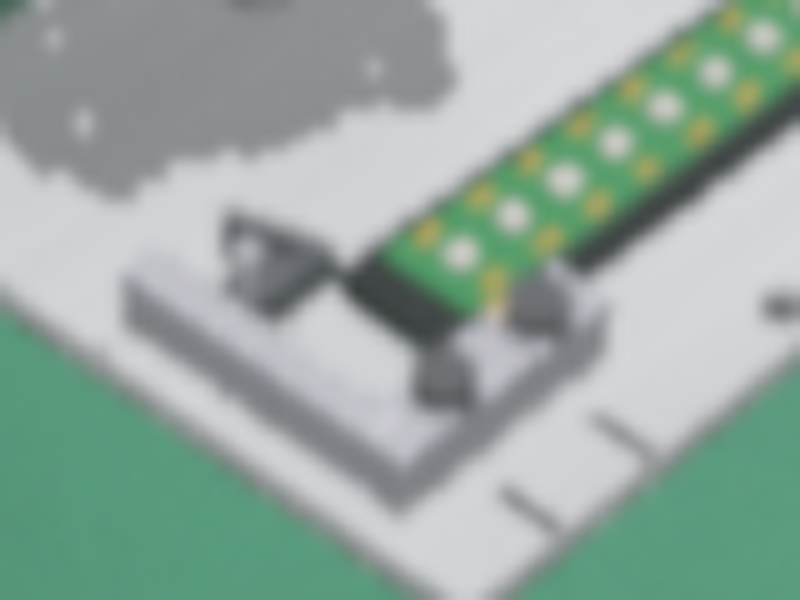

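The catch has shifted up and right: its left end went from (215,225) to (230,210), and its nose at (340,265) is behind the carrier's corner. I'll check it numerically against the rest-state picture, then plan the lever move.

```bash
python3 - <<'E'
from h import *
a=cv2.imread("pics/scene0.png");b=ctrl.camera("scene")[:,:,::-1]
T=a[276:288,291:301]
for n,i in(("s0",a),("now",b)):
    r=cv2.matchTemplate(i[265:300,280:315],T,cv2.TM_CCOEFF_NORMED);print(n,cv2.minMaxLoc(r)[1::2])
K=a[186:200,336:350]
r=cv2.matchTemplate(b[150:230,300:380],K,cv2.TM_CCOEFF_NORMED);print("knob",cv2.minMaxLoc(r)[1::2])
for j in(0,.07,.15):
    s=j-.505;f=(-.110+.08*np.sin(s),.02);P=[*f2w(*f),.034+.08*np.cos(s)];print(j,P,w2px("scene",P),w2px("top",P))
for f in((-.215,.02),(-.06,.02)):print(f,goal([*f2w(*f),.097+.1734],YAW),goal([*f2w(*f),.25+.1734],YAW))
E
```

```text
s0 (1.0, (11, 11))
now (0.999558687210083, (11, 11))
knob (0.9996851682662964, (36, 36))
0 [np.float64(0.4783463894103761), np.float64(0.14369012124059832), np.float64(0.10401395795409611)] [340.06288114 192.68462251] [243.52410281 292.20921094]
0.07 [np.float64(0.48323281543072527), np.float64(0.14471018974798017), np.float64(0.10654960338394694)] [341.37318549 192.66016965] [242.83890005 289.91875865]
0.15 [np.float64(0.489013797211283), np.float64(0.14591700172702934), np.float64(0.10901171910554795)] [342.92422235 192.78102673] [242.06520916 287.20367721]
(-0.215, 0.02) (array([-121.4, -246.3,  -38.8]), array([ 0.0025, -0.0044,  0.004 ])) (array([-120.7, -245.9, -191.8]), array([ 0.0025, -0.0044,  0.004 ]))
(-0.06, 0.02) (array([  33.6, -245.7,  -38.2]), array([ 0.0025, -0.0044,  0.004 ])) (array([  34.3, -245.3, -191.2]), array([ 0.0025, -0.0044,  0.004 ]))
```

The catch is exactly back in its rest position, since the template match shows no offset. Next I'll go behind the lever knob.

```bash
python3 -m pendant '[[[0,-18,-36,-10,0,0,0],[0,-36,-72,-20,0,0,0],[0,-54,-108,-28,0,0,0],[0,-72,-144,-28,0,0,0],[0,-90,-180,-28,0,0,0]]]';  python3 -m pendant '[[[0,-15,-32,0,0,0,0],[0,-31,-66,0,0,0,0],[0,-31,-66,0,0,0,0],[0,-31,-66,0,0,0,0]]]'; python3 - <<'E'
from h import *
e,R,o=pose();print(w2f(e),e[2]-.1734,o["wrist_force"])
for x in(-.215,-.17,-.11,-.095):print(x,goal([*f2w(x,.0205),.08+.1734],YAW))
E
```

```text
time_s: 10.52
eef_pos: [0.4576, 0.0735, 0.2577]
eef_rot: [-0.0, 0.995, 0.105, 0.001]
wrist_force: [0.9, 1.3, -0.7]
opening: 0.002
grasp_force: 0.0
time_s: 10.85
eef_pos: [0.4134, 0.1318, 0.2572]
eef_rot: [-0.0, 0.994, 0.107, 0.001]
wrist_force: [0.0, 0.4, -0.4]
opening: 0.002
grasp_force: 0.0
[-0.21468805  0.02164317] 0.08378025128699168 [ 0.04057931  0.362077   -0.39211701]
-0.215 (array([-0.3,  1.1,  3.8]), array([-0.0002, -0.0011,  0.0083]))
-0.17 (array([44.7,  1.5,  3.8]), array([-0.0002, -0.0011,  0.0083]))
-0.11 (array([104.7,   2. ,   3.9]), array([-0.0002, -0.0011,  0.0083]))
-0.095 (array([119.7,   2.1,   3.9]), array([-0.0002, -0.0011,  0.0083]))
```

```bash
python3 -m pendant '[[[0,15,1,3,0,0,0],[0,30,1,3,0,0,0],[0,42,1,3,0,0,0],[0,54,1,3,0,0,0],[0,66,2,3,0,0,0]]]';  python3 -m pendant '[[[0,10,0,0,0,0,0],[0,20,0,0,0,0,0],[0,30,0,0,0,0,0],[0,38,0,0,0,0,0],[0,44,0,0,0,0,0]]]'
```

```text
time_s: 11.27
eef_pos: [0.4809, 0.1413, 0.2541]
eef_rot: [-0.0, 0.995, 0.104, 0.0]
wrist_force: [-2.2, -0.4, 1.3]
opening: 0.004
grasp_force: 0.7
time_s: 11.68
eef_pos: [0.5234, 0.1508, 0.2539]
eef_rot: [0.0, 0.995, 0.105, -0.0]
wrist_force: [-2.5, -1.1, -1.2]
opening: 0.002
grasp_force: 0.6
```

```bash
python3 -m pendant '[[[0,3,0,0,0,0,0],[0,6,0,0,0,0,0],[0,8,0,0,0,0,0],[0,9,0,0,0,0,0],[0,9,0,0,0,0,0]]]'; python3 - <<'E'
from h import *
e,R,o=pose();print(w2f(e),e[2]-.1734,o["wrist_force"])
E
```

```text
time_s: 12.1
eef_pos: [0.5309, 0.1532, 0.2541]
eef_rot: [0.0, 0.994, 0.105, -0.0]
wrist_force: [-1.5, -0.3, 0.3]
opening: 0.003
grasp_force: 0.6
[-0.09530372  0.01855742] 0.08069541935494928 [-1.47593588 -0.26405369  0.31889715]
```

```bash
python3 -m pendant '[[[0,1,0,0,0,0,0],[0,2,0,0,0,0,0],[0,2,0,0,0,0,0]]]'; python3 -m pendant '[[[0,-20,0,0,0,0,0],[0,-55,0,0,0,0,0],[0,-90,0,-20,0,0,0],[0,-110,0,-55,0,0,0],[0,-110,0,-90,0,0,0]]]'; python3 - <<'E'
from h import *
im=ctrl.camera("scene");cv2.imwrite("pics/s5.png",cv2.resize(im[150:350,220:470,::-1],None,fx=3,fy=3,interpolation=cv2.INTER_CUBIC))
a=cv2.imread("pics/scene0.png");T=a[276:288,291:301]
r=cv2.matchTemplate(im[265:300,280:315,::-1].copy(),T,cv2.TM_CCOEFF_NORMED);print(cv2.minMaxLoc(r)[1::2])
K=a[188:199,337:348]
r=cv2.matchTemplate(im[150:240,300:400,::-1].copy(),K,cv2.TM_CCOEFF_NORMED);v=cv2.minMaxLoc(r)[1::2];print("knob",v[0],np.array(v[1])+[305,155])
for j in(.8,.85,.9,1):
    s=j-.505;print(j,w2px("scene",[*f2w(-.110+.08*np.sin(s),.02),.034+.08*np.cos(s)]))
E
```

```text
time_s: 12.35
eef_pos: [0.532, 0.1535, 0.2538]
eef_rot: [0.0, 0.994, 0.105, -0.002]
wrist_force: [-5.9, -2.7, 4.0]
opening: -0.002
grasp_force: 3.6
time_s: 12.77
eef_pos: [0.4213, 0.1305, 0.343]
eef_rot: [-0.0, 0.994, 0.105, -0.003]
wrist_force: [1.4, 0.7, 0.4]
opening: -0.0
grasp_force: 0.0
(0.9995143413543701, (11, 11))
knob 0.9048186540603638 [362 204]
0.8 [356.30701258 199.44958466]
0.85 [357.29146496 200.33977696]
0.9 [358.25523781 201.27440432]
1 [360.10985802 203.26667744]
```

View pics/s5.png

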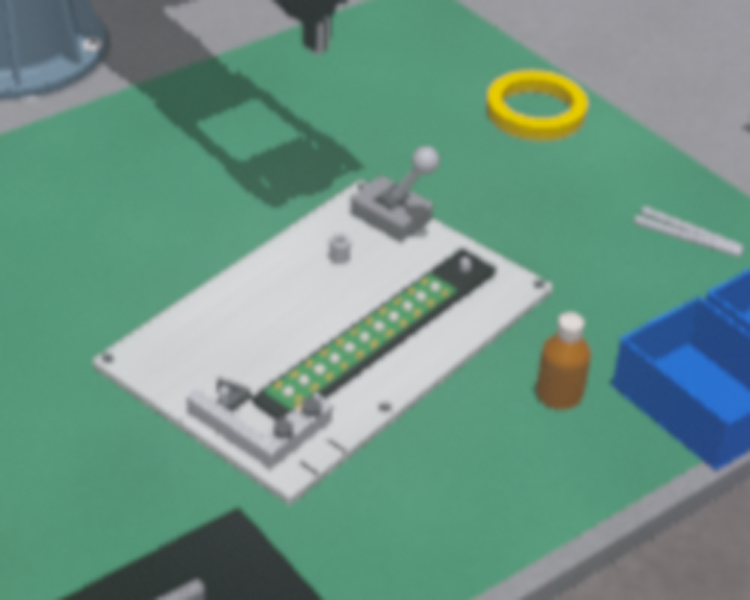

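The lever knob at (426,158) is fully over, and it came against its own end stop at about 6 N. The carrier lies at the bumper with the catch out behind it, and the sleeve at (340,249) has not moved. The robot is clear of everything.

```bash
python3 -m pendant '[[[0,0,0,0,0,0,0],[0,0,0,0,0,0,0],[0,0,0,0,0,0,0]]]'; python3 -c "
from bench import ctrl
print(ctrl.hand_in())"
```

```text
time_s: 13.07
eef_pos: [0.4253, 0.1307, 0.3437]
eef_rot: [-0.0, 0.994, 0.105, -0.0]
wrist_force: [-1.8, -0.4, -0.3]
opening: 0.001
grasp_force: 0.0
the job is handed in; nothing more can be done
None
```

The job is handed in, with no verdict returned: in the last picture the carrier lay at the end stop with the catch out behind it and the lever was fully over; the stop push peaked near 14.6 N at the wrist (limit 15 N on the carrier).

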